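# Stand the fallen bottle aside and hold the self-closing drawer open at the mark

### The arm

A 6-joint arm with a two-finger parallel gripper is mounted at the origin on the work surface. World frame = base frame: x ahead of the robot, y to its left, z up, the work surface at z = 0. Lengths are in m, angles in rad, forces in N, time in s.
With the tool pointing down it reaches from about 0.35 to 0.775 m from the base axis. Payload 5.5 kg.
Tool frame: the origin (TCP) lies at the very end of the fingers, on their centre line; the grasp point (between the pads) lies 19 mm behind it; z points along the fingers, y is the line along which they close (so a half turn about z gives the same grasp; the last joint's range is limited). The gripper opens to 85 mm and grips with 20 to 120 N. Pads are 22 mm wide; open, the fingers measure 114 mm over their backs; the gripper's body (76 mm by 85 mm) begins 54 mm behind the grasp point. The pads swing forward as they close: fully open they stand 13 mm farther back than shut.
Start: joints at [1.109, 0.313, 0.046, 1.304, 0, 1.431], TCP at [0.182, 0.546, 0.231] pointing down, gripper open.
Joint ranges: [-2.76, 2.76], [-0.86, 1.69], [-1.03, 1.26], [-2.2, 2.34], [-1.47, 1.5], [-3.14, 3.14]. Speed limits (rad/s): [2.57, 2.57, 3.14, 3.14, 3.14, 3.14].

### API

Orientations are given as a unit quaternion [w, x, y, z].
In Python, from workcell import env, cams, ticket, spotter gives the robot as it stands.
- The arm moves only by the tool jog_arm, never from a script. Its argument "increments" is a list that holds one entry, the list of rows, each a list of 7 numbers: the shift along the tool's x, y, z in units of 0.25 m (1.0 is 0.25 m), then the turn, a rotation vector about the tool's x, y, z in units of 180 degrees (1.0 is 180 degrees), then the closure in counts, from 0 (fully open) to 255 (shut). A call has 1 to 20 rows; each row shifts and turns the commanded pose from where the row before left it, along the tool's axes as they then stand; what a row does not reach is not made up. A row lasts 1/10 s, in which the tool goes at most 50 mm and 8.59 degrees, less where a joint would pass 70% of its speed; a pose out of reach is approached as far as the arm can. A call with a number of a shift or a turn outside -1 to 1 is refused whole. A call with a gripper value outside its range is refused whole. The fingers move at their own pace and stop on an object; "force" is the grip in N (left out, the last holds). Time passes only in rows, so rows that do not move let the fingers close. It gives the time, the measured TCP pose, the force, the opening and the grip force at its end, in the units of the state.
- env.get_state(): the state, without advancing time (a new reading comes with each control period).
- cams.read_camera(name): name is "side" or "top"; returns a dict with "pixels" (400x640x3 uint8, red, green, blue), "fx", "fy", "cx", "cy" (pixels), "xyz" and "attitude" of the camera in the world. Camera axes: x right, y down, z forward; pixel columns grow to the right and rows downward; lengths in m; the calibration is good to about 2 mm. A picture is of the moment at which its call begins. There is no depth.
- ticket.hand_in(): hands the job in; it is judged then, once.
Trained networks look in the newest picture that a camera, given by its name, has taken for a name from the list of things; names that differ only in an ending like _2 or _b are one class to them, and where a whole thing is asked for, a point or a joint stands for the part that bears it (a point fixed in the world has none). Each returns a list of dicts, best first, with "conf" (0 to 1); they miss things now and then, are a little off and sometimes report something else, mostly with a low value. They report only what shows in the picture. A call takes as long as a camera call. They do not tell look-alikes from the thing itself.
- spotter.find_in(target, camera): "uv" ([column, row] in pixels, amid what is visible of it).
- spotter.cut_out(target, camera): "region" (400x640 bool, what is visible of it) and "uv" ([column, row] in pixels, amid what is visible of it).
- spotter.landmark_of(target, camera): "uv" ([column, row] in pixels: a listed point, or the origin of a listed thing).
The state is a dict: "clock": time; "joint_pos": joint angles; "qvel": joint speeds; "tau": joint torques, N m; "tcp_pos": TCP position; "orientation": TCP orientation; "wrist_force": force on the tool from outside, world axes, zero at the start; "ft_torque": the same for the moment, N m; "finger_gap": finger opening in m; "grip_force": force on a finger pad.
Only numpy, scipy, OpenCV 4.12 (cv2) and the standard library are available. Lean on these libraries where they do the work, as an engineer would, in place of code of your own. Each camera call takes 0.05 s, during which the arm holds its last target. There are 200 camera calls.

### The job

The square bottle has fallen over in front of the self-closing cutlery drawer. Stand it upright on its base in the middle of the round cork mat and let go of it; then pull the drawer out by its handle until its front face is level with the index plate beside it, and keep holding it there, because it springs shut when let go: finish with the handle still in the gripper, so that I can take out the spoons. Leave the can, the mug and the caddy where they are.

Things in the scene. Friction and masses are not known exactly. Their poses are not given: they have to be found in the camera images.
- bottle: Loose white square bottle: body 50 x 50 x 120 mm, then a 34 mm square shoulder 8 mm high and a black round cap (30 mm dia, 24 mm high); 0.2 to 0.4 kg. Origin: centre of its base's underside; z runs from base to cap, x and y square to the flat sides. Starts lying on a flat side on the table before the drawer (axis 25 mm above the table), cap roughly to +y, its x level.
- mat: Round cork mat fixed to the table, 150 mm dia, 5 mm thick. Origin: centre of its underside, on the table. It lies left or right of the drawer.
- unit: Fixed grey drawer unit, 250 mm wide, 104 mm high, 272 mm deep. Origin: on the table (z = 0) below the middle of the shut drawer's front face; x points into the unit, away from the robot, y to the left. The drawer comes out along -x. A rail 6 mm high, 24 mm wide, lies on the table along x, 142 mm right of the middle, from the unit to 198 mm in front.
- drawer (a joint): How far the drawer is pulled out (m): 0 shut, stop at 0.19. A spring always pulls it shut: about 4 N when shut and 50 N/m more as it is pulled out (about 8 to 11 N at the mark), with light friction; it does not stay open by itself.
- drawer_front (a point): Middle of the drawer's flat steel front face (228 mm wide, from 10 to 90 mm above the table), 50 mm above the table; moves with the drawer; axes as the unit's.
- drawer_handle (a point): Middle of the drawer's level handle bar: 12 mm dia, 110 mm long along the unit's y, centre line 72 mm above the table and 50 mm in front of the drawer's front face, joined to it by a leg at each end; moves with the drawer; axes as the unit's. It can be pinched front to back from above, one finger behind the bar.
- mark (a point): Top of the index plate: an upright dark steel plate (4 mm thick, 36 mm wide, top 48 mm above the table, this point 45 mm) fixed on the rail, 142 mm right of the drawer's middle, 95 to 140 mm in front of the shut drawer's face. Axes as the unit's. The drawer is at the mark when its front face and this plate's middle have the same x in the unit's frame.
- fuel_can: Bystander: loose round metal can, 84 mm dia, 60 mm high, on the other side of the drawer from the mat. Origin: centre of its underside.
- mug: Bystander: loose white ceramic mug, 80 mm dia, 90 mm high, to the left of the drawer unit. Origin: centre of its underside.
- caddy: Bystander: loose open black plastic box, 160 x 120 x 100 mm, to the right of the drawer unit. Origin: centre of its underside.
Things that resemble listed ones, but are neither listed nor needed, are in the scene too. There is more than one size of the bottle; the job needs the largest.

How it is judged:
On the way:
1. the bottle stands upright on the cork mat, let go, while the drawer is still shut (angle between bottle's own z axis and vertical below 0.08 rad and horizontal distance between bottle and mat below 0.04 m and height (world z) of bottle below 0.01 m and linear speed of bottle below 0.02 m/s and contact force between bottle and the arm below 0.1 N and contact force between bottle and the fingers below 0.1 N and value of joint drawer below 0.02 m), for 0.2 s.
At the end, for the whole second after the job is handed in: The bottle stands upright (within 0.08 rad) and at rest on the cork mat, its base centre within 40 mm of the mat's centre, untouched; the drawer stands still with its front face within 10 mm of the index plate, held against its spring by the gripper's fingers (over 4 N) (angle between bottle's own z axis and vertical below 0.08 rad and horizontal distance between bottle and mat below 0.04 m and height (world z) of bottle between 0.002 and 0.01 m and linear speed of bottle below 0.02 m/s and contact force between bottle and the arm below 0.1 N and contact force between bottle and the fingers below 0.1 N and x of drawer_front in the frame of mark between -0.01 and 0.01 m and velocity of joint drawer between -0.01 and 0.01 m/s and contact force between drawer and the fingers above 4 N); the arm keeps its last pose, push and grip.
It fails at once if a bystander is moved by more than 30 mm or tipped over (distance of any of fuel_can, mug, caddy from where it was at the start of the episode above 0.03 m or angle between any of fuel_can, mug, caddy's own z axis and vertical above 0.5 rad).
It also fails if it takes over 58 s, if anything falls off the work surface, if the arm or the gripper's body presses on something with over 40 N, if the wrist force passes 120 N, or if a joint passes its speed limit or range.

## Working session

There is one attempt and no reset: what is moved stays moved. The work goes in short steps, Python scripts to look and compute and a tool call to move; the robot and the scene stay as the last step left them, time stands still between calls to the robot, and variables do not carry over. Pictures are saved under pics/ and viewed, at most 10 in all, crops included, and the job is handed in when it is done.

Besides the shell and the picture viewer there is one more tool, called after ">>>" as a command line: name --argument value ..., lists and objects as JSON in quotes. jog_arm: Moves the arm, as the interface text tells. Shifts and turns lie within -1 to 1; 1 stands for 0.25 m of shift or 180 degrees of turn. Its arguments: {"type":"object","properties":{"increments":{"type":"array"},"force":{"type":"number"}},"required":["increments"]}

```bash
mkdir -p pics; cat > h.py <<'E'
import numpy as np,cv2
from scipy.spatial.transform import Rotation as R
from workcell import env,cams,ticket,spotter
def cam(n):
    c=cams.read_camera(n); q=np.array(c["attitude"],float)
    c["R"]=R.from_quat(q[[1,2,3,0]]).as_matrix() if q.size==4 else q.reshape(3,3)
    return c
def ray(c,uv):
    d=np.array([(uv[0]-c["cx"])/c["fx"],(uv[1]-c["cy"])/c["fy"],1]); return np.array(c["xyz"]),c["R"]@d
def atz(c,uv,z):
    o,d=ray(c,uv); return o+d*(z-o[2])/d[2]
def proj(c,p):
    q=c["R"].T@(np.array(p)-c["xyz"]); return np.array([q[0]/q[2]*c["fx"]+c["cx"],q[1]/q[2]*c["fy"]+c["cy"]])
def save(c,n): cv2.imwrite("pics/"+n+".png",cv2.cvtColor(c["pixels"],cv2.COLOR_RGB2BGR))
E
python3 - <<'E'
from h import *
print(env.get_state())
Z=dict(bottle=.025,mat=0.0,unit=0,drawer_front=.05,drawer_handle=.072,mark=.045,fuel_can=0,mug=0,caddy=0)
for n in("top","side"):
    c=cam(n);save(c,n+"0");print(n,c["xyz"],c["attitude"],c["fx"],c["cx"],c["cy"])
    for t,z in Z.items():
        for r in spotter.landmark_of(t,n)[:4]: print(t,round(r["conf"],2),np.round(r["uv"],1),np.round(atz(c,r["uv"],z),4))
E
```

```text
{'clock': 0.0, 'joint_pos': array([ 1.10941924e+00,  3.14007539e-01,  4.49914887e-02,  1.30357731e+00,
       -2.70602284e-06,  1.43120307e+00]), 'qvel': array([ 0.00090373, -0.00023304,  0.00087124, -0.0017426 , -0.00065582,
        0.00040949]), 'tau': array([-5.24142779e-04, -4.80623531e+01,  2.98534369e+01,  1.94012630e-02,
       -2.28134122e-04, -5.79502739e-06]), 'tcp_pos': array([0.18163277, 0.54503706, 0.23040991]), 'orientation': array([-2.64653602e-04,  1.60198598e-01,  9.87084394e-01, -8.58656401e-04]), 'wrist_force': array([-0.18356365,  0.5192527 ,  0.20750193]), 'ft_torque': array([0.00271529, 0.0058087 , 0.01389964]), 'grip_force': 0.0, 'finger_gap': 0.08539511042329405}
top [ 0.42963998 -0.02102766  1.00268264] [-0.05094886  0.71270419 -0.69915736  0.02521781] 407.08151985517793 322.1760559167519 195.61368142144758
bottle 0.92 [306.2 271.9] [0.3525 0.0498 0.025 ]
bottle 0.9 [425.2 270.5] [ 0.3624 -0.2301  0.025 ]
bottle 0.69 [344.2 214.9] [ 0.4895 -0.0381  0.025 ]
mat 0.57 [202.7 230. ] [0.4469 0.3116 0.    ]
unit 0.73 [338.4 143.1] [ 0.6711 -0.0213  0.    ]
unit 0.2
[... 418 characters left out ...]
455  0.90318399 -0.41881289] 517.7229853276544 322.96827803220094 192.87576663393077
bottle 0.83 [340.9 201. ] [ 0.4977 -0.0435  0.025 ]
bottle 0.74 [394.7 172.4] [ 0.3602 -0.2039  0.025 ]
bottle 0.57 [389.  231.7] [0.3538 0.0529 0.025 ]
mat 0.59 [337.7 300.8] [0.4514 0.2821 0.    ]
unit 0.68 [285.1 201.5] [ 0.6586 -0.0383  0.    ]
unit 0.36 [360.4 148.5] [ 0.4811 -0.3414  0.    ]
drawer_front 0.84 [282.  188.1] [ 0.6652 -0.0371  0.05  ]
drawer_handle 0.88 [294.2 182.9] [ 0.6301 -0.0402  0.072 ]
mark 0.49 [337.9 170.9] [ 0.525  -0.1521  0.045 ]
fuel_can 0.72 [359.2 148.4] [ 0.485  -0.3412  0.    ]
mug 0.86 [228.2 315.9] [0.6901 0.3727 0.    ]
caddy 0.7 [305.5 139.3] [ 0.6681 -0.3577  0.    ]
```

View pics/top0.png

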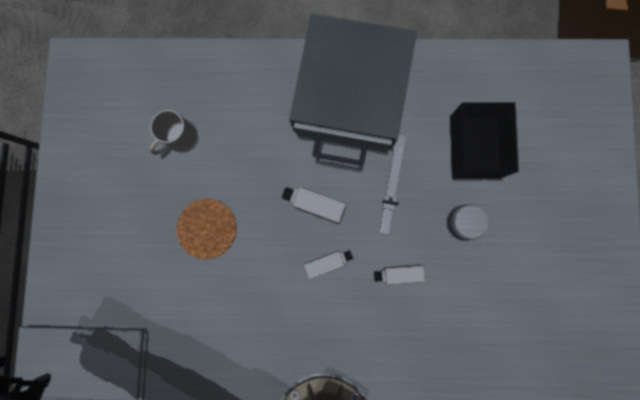

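View pics/side0.png

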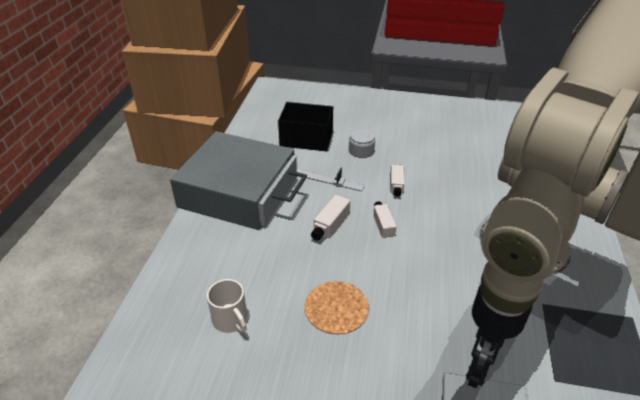

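The top view shows the largest bottle at about (318,204), cap at (287,194); the mat is at (207,229), the drawer handle at about (340,155) and the index plate at (390,203). The side view agrees, with the bottle at (333,215) and the plate at (338,178). Next I'll fit silhouettes for more accurate poses.

```bash
cat >> h.py <<'E'
def box(x0,x1,y0,y1,z0,z1): return np.array([[x,y,z] for x in(x0,x1) for y in(y0,y1) for z in(z0,z1)])
def cyl(r,z0,z1,n=24):
    a=np.linspace(0,2*np.pi,n,endpoint=False); return np.array([[r*np.cos(t),r*np.sin(t),z] for z in(z0,z1) for t in a])
BOT=[box(-.025,.025,-.025,.025,0,.12),np.vstack([cyl(.015,.128,.152),cyl(.015,.12,.128)])]
def sil(c,parts,M,t):
    m=np.zeros((400,640),np.uint8)
    for p in parts:
        uv=np.array([proj(c,M@q+t) for q in p]); h=cv2.convexHull((uv*16).astype(np.int32)); cv2.fillConvexPoly(m,h,1,shift=4)
    return m
def fit(obs,parts,pose,p0,step):
    from scipy.optimize import minimize
    def f(p):
        M,t=pose(p); return sum(1-(a&b).sum()/max((a|b).sum(),1) for c,b in obs for a in[cv2.GaussianBlur(sil(c,parts,M,t),(1,1),0).astype(bool)])
    s=np.vstack([p0]+[np.array(p0)+np.eye(len(p0))[i]*step[i] for i in range(len(p0))])
    r=minimize(f,p0,method="Nelder-Mead",options=dict(initial_simplex=s,xatol=1e-4,fatol=1e-4)); return r.x,r.fun
def near(t,n,uv):
    L=spotter.cut_out(t,n); return min(L,key=lambda r:np.hypot(*(np.array(r["uv"])-uv)))["region"] if L else None
E
python3 - <<'E'
from h import *
C={n:cam(n) for n in("top","side")}
def obs(t,p): return [(C[n],m) for n in C if (m:=near(t,n,proj(C[n],p))) is not None]
rz=lambda a:R.from_euler("z",a).as_matrix()
lying=lambda p:(rz(p[2])@np.array([[0,0,1],[1,0,0],[0,1,0.]]),np.array([p[0],p[1],.025])) # z->heading
flat=lambda p:(rz(p[2]) if len(p)>2 else np.eye(3),np.array([p[0],p[1],0]))
ob=obs("bottle",[.5,-.01,.03])
for sub in(ob,ob[:1],ob[1:]): print("bottle",fit(sub,BOT,lying,[.49,-.04,1.8],[.01,.01,.2]))
om=obs("mat",[.45,.29,0])
for sub in(om,om[:1],om[1:]): print("mat",fit(sub,[cyl(.075,0,.005)],flat,[.45,.29],[.01,.01]))
ou=obs("unit",[.8,-.04,.05])
for sub in(ou,ou[:1],ou[1:]):
  if sub: print("unit",fit(sub,[box(0,.272,-.125,.125,0,.104)],flat,[.665,-.03,-.1],[.01,.01,.1]), [m.sum() for _,m in sub])
E
```

```text
bottle (array([ 0.49396963, -0.03614157,  1.25376379]), np.float64(0.19117448303824836))
bottle (array([ 0.48972822, -0.03405521,  1.21388237]), np.float64(0.08792846497764528))
bottle (array([ 0.50569768, -0.03538348,  1.38616943]), np.float64(0.18770764119601324))
mat (array([0.45281756, 0.30056215]), np.float64(0.06500429212968806))
mat (array([0.452695  , 0.30174076]), np.float64(0.03151474076584204))
mat (array([0.45268661, 0.29984612]), np.float64(0.028378857750975484))
unit (array([ 0.66751432, -0.03154229, -0.16334957]), np.float64(0.19614312057954308)) [np.int64(14918), np.int64(9227)]
unit (array([ 0.66569021, -0.0299886 , -0.16184098]), np.float64(0.10738475701979355)) [np.int64(14918)]
unit (array([ 0.67149686, -0.03530177, -0.16067556]), np.float64(0.08322798145806998)) [np.int64(9227)]
```

```bash
cat >> h.py <<'E'
def cur():
    s=env.get_state(); q=s["orientation"]; return s,R.from_quat(q[[1,2,3,0]]),s["tcp_pos"]
def orient(head,a,up):  # y = left of heading; up=0: tool down leaning a toward head (z=-sin a b-cos a k); up=1 : after standing
    b=np.array([np.cos(head),np.sin(head),0]);k=np.array([0,0,1.]);y=np.cross(k,b)
    z=-np.sin(a)*b-np.cos(a)*k if not up else np.cos(a)*b-np.sin(a)*k
    return R.from_matrix(np.column_stack([np.cross(y,z),y,z]))
def plan(Rt,G,off=.019):
    s,Rc,p=cur(); rv=(Rc.inv()*Rt).as_rotvec()/np.pi; T=np.array(G)+off*Rt.as_matrix()[:,2]
    sh=Rt.inv().apply(T-p)/.25; nr=int(np.ceil(np.linalg.norm(rv)*180/8)); ns=int(np.ceil(np.linalg.norm(sh)*.25/.045))
    print("TCP target",T.round(4),"rot",rv.round(4),"rows",nr,"each",(rv/max(nr,1)).round(4)); print("shift(tool)",sh.round(4),"rows",ns,"each",(sh/max(ns,1)).round(4))
E
python3 - <<'E'
from h import *
plan(orient(1.22,np.radians(30),0),[.515,.031,.15])
E
```

```text
TCP target [0.5117 0.0221 0.1335] rot [ 0.1283  0.132  -0.4786] rows 12 each [ 0.0107  0.011  -0.0399]
shift(tool) [ 1.1146 -1.9586  1.0952] rows 14 each [ 0.0796 -0.1399  0.0782]
```

>>> jog_arm --increments '[[[0, 0, 0, 0.0107, 0.011, -0.0399, 0], [0, 0, 0, 0.0107, 0.011, -0.0399, 0], [0, 0, 0, 0.0107, 0.011, -0.0399, 0], [0, 0, 0, 0.0107, 0.011, -0.0399, 0], [0, 0, 0, 0.0107, 0.011, -0.0399, 0], [0, 0, 0, 0.0107, 0.011, -0.0399, 0], [0, 0, 0, 0.0107, 0.011, -0.0399, 0], [0, 0, 0, 0.0107, 0.011, -0.0399, 0], [0, 0, 0, 0.0107, 0.011, -0.0399, 0], [0, 0, 0, 0.0107, 0.011, -0.0399, 0], [0, 0, 0, 0.0107, 0.011, -0.0399, 0], [0, 0, 0, 0.0107, 0.011, -0.0399, 0]]]'

```text
clock: 2.6
tcp_pos: [0.1823, 0.5457, 0.2309]
orientation: [-0.213, -0.556, 0.79, -0.149]
wrist_force: [1.1, 0.2, -0.8]
finger_gap: 0.0854
grip_force: 0.0
```

>>> jog_arm --increments '[[[0.08, -0.14, 0.078, 0, 0, 0, 0], [0.08, -0.14, 0.078, 0, 0, 0, 0], [0.08, -0.14, 0.078, 0, 0, 0, 0], [0.08, -0.14, 0.078, 0, 0, 0, 0], [0.08, -0.14, 0.078, 0, 0, 0, 0], [0.08, -0.14, 0.078, 0, 0, 0, 0], [0.08, -0.14, 0.078, 0, 0, 0, 0], [0.08, -0.14, 0.078, 0, 0, 0, 0], [0.08, -0.14, 0.078, 0, 0, 0, 0], [0.08, -0.14, 0.078, 0, 0, 0, 0], [0.08, -0.14, 0.078, 0, 0, 0, 0], [0.08, -0.14, 0.078, 0, 0, 0, 0], [0.08, -0.14, 0.078, 0, 0, 0, 0], [0.08, -0.14, 0.078, 0, 0, 0, 0], [0, 0, 0, 0, 0, 0, 0]]]'

```text
clock: 4.1
tcp_pos: [0.5142, 0.0173, 0.1343]
orientation: [-0.212, -0.551, 0.793, -0.149]
wrist_force: [-0.6, 0.2, 0.4]
finger_gap: 0.0853
grip_force: 0.0
```

```bash
python3 - <<'E'
from h import *
s,_,p=cur();print(s["clock"],p,s["joint_pos"])
plan(orient(1.22,np.radians(30),0),[.515,.031,.03])
c=cam("top");d=cam("side")
cv2.imwrite("pics/a1.png",cv2.cvtColor(np.hstack([c["pixels"][100:330,150:500],d["pixels"][60:290,230:580]]),cv2.COLOR_RGB2BGR))
E
```

```text
4.1 [0.51424187 0.01731552 0.13425953] [ 0.13612964  0.48008089 -0.06111697  1.29447314 -0.45761848 -1.01577687]
TCP target [0.5117 0.0221 0.0135] rot [ 0.0003 -0.0001 -0.0019] rows 1 each [ 0.0003 -0.0001 -0.0019]
shift(tool) [-0.2539  0.016   0.4109] rows 3 each [-0.0846  0.0053  0.137 ]
```

View pics/a1.png

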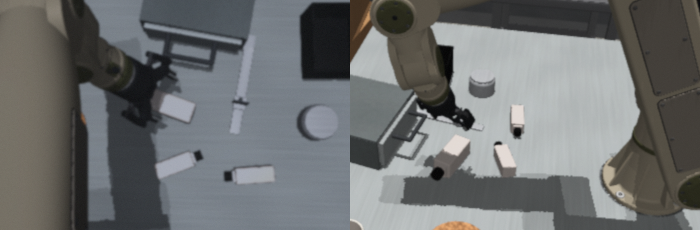

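The gripper (top crop, about (160,95)) straddles the bottle, with its jaws across the bottle's width. I'll descend and grip.

>>> jog_arm --increments '[[[-0.05, 0.004, 0.082, 0, 0, 0, 0], [-0.05, 0.004, 0.082, 0, 0, 0, 0], [-0.05, 0.004, 0.082, 0, 0, 0, 0], [-0.05, 0.004, 0.082, 0, 0, 0, 0], [-0.05, 0.004, 0.082, 0, 0, 0, 0], [0, 0, 0, 0, 0, 0, 0], [0, 0, 0, 0, 0, 0, 255], [0, 0, 0, 0, 0, 0, 255], [0, 0, 0, 0, 0, 0, 255], [0, 0, 0, 0, 0, 0, 255], [0, 0, 0, 0, 0, 0, 255], [0, 0, 0, 0, 0, 0, 255]]]' --force 50

```text
clock: 5.4
tcp_pos: [0.5103, 0.0265, 0.0169]
orientation: [-0.21, -0.554, 0.792, -0.149]
wrist_force: [1.7, 3.8, 6.2]
finger_gap: 0.0491
grip_force: 53.0
```

>>> jog_arm --increments '[[[0.08, 0, -0.138, 0, 0, 0, 255], [0.08, 0, -0.138, 0, 0, 0, 255], [0.08, 0, -0.138, 0, 0, 0, 255], [0.08, 0, -0.138, 0, 0, 0, 255], [0, 0, 0, 0, 0, 0, 255]]]'

```text
clock: 5.9
tcp_pos: [0.511, 0.0259, 0.1804]
orientation: [-0.208, -0.553, 0.793, -0.151]
wrist_force: [0.6, 0.2, -3.1]
finger_gap: 0.0495
grip_force: 52.9
```

```bash
python3 - <<'E'
from h import *
s,_,p=cur();print(s["finger_gap"],p)
h=np.radians(33.5);b=np.array([np.cos(h),np.sin(h),0])
plan(orient(h,np.radians(30),1),np.array([.4528,.3005,.17])-.008*b)
E
```

```text
0.04953766958847373 [0.51103658 0.02587805 0.18035129]
TCP target [0.4599 0.3052 0.1605] rot [ 0.0555 -0.4794  0.217 ] rows 12 each [ 0.0046 -0.0399  0.0181]
shift(tool) [-0.1542  1.0446  0.4258] rows 7 each [-0.022   0.1492  0.0608]
```

>>> jog_arm --increments '[[[0, 0, 0, 0.0046, -0.04, 0.0181, 255], [0, 0, 0, 0.0046, -0.04, 0.0181, 255], [0, 0, 0, 0.0046, -0.04, 0.0181, 255], [0, 0, 0, 0.0046, -0.04, 0.0181, 255], [0, 0, 0, 0.0046, -0.04, 0.0181, 255], [0, 0, 0, 0.0046, -0.04, 0.0181, 255], [0, 0, 0, 0.0046, -0.04, 0.0181, 255], [0, 0, 0, 0.0046, -0.04, 0.0181, 255], [0, 0, 0, 0.0046, -0.04, 0.0181, 255], [0, 0, 0, 0.0046, -0.04, 0.0181, 255], [0, 0, 0, 0.0046, -0.04, 0.0181, 255], [0, 0, 0, 0.0046, -0.04, 0.0181, 255], [0, 0, 0, 0, 0, 0, 255]]]'

```text
clock: 7.2
tcp_pos: [0.5126, 0.019, 0.179]
orientation: [0.476, -0.249, 0.831, 0.144]
wrist_force: [-0.1, 0.3, -2.5]
finger_gap: 0.0493
grip_force: 56.5
```

```bash
python3 - <<'E'
from h import *
s,_,p=cur();print(s["finger_gap"],p,s["joint_pos"])
h=np.radians(33.5);b=np.array([np.cos(h),np.sin(h),0])
plan(orient(h,np.radians(30),1),np.array([.4528,.3005,.15])-.008*b)
E
```

```text
0.049254609541076216 [0.51257003 0.01899988 0.17904161] [-0.64755121 -0.08796289 -1.02378897  0.11926866  0.95095432 -0.96040737]
TCP target [0.4599 0.3052 0.1405] rot [ 0.     -0.002  -0.0006] rows 1 each [ 0.     -0.002  -0.0006]
shift(tool) [-0.0945  1.0709  0.4719] rows 7 each [-0.0135  0.153   0.0674]
```

>>> jog_arm --increments '[[[-0.0118, 0.134, 0.059, 0, 0, 0, 255], [-0.0118, 0.134, 0.059, 0, 0, 0, 255], [-0.0118, 0.134, 0.059, 0, 0, 0, 255], [-0.0118, 0.134, 0.059, 0, 0, 0, 255], [-0.0118, 0.134, 0.059, 0, 0, 0, 255], [-0.0118, 0.134, 0.059, 0, 0, 0, 255], [-0.0118, 0.134, 0.059, 0, 0, 0, 255], [-0.0118, 0.134, 0.059, 0, 0, 0, 255], [0, 0, 0, 0, 0, 0, 255], [0, 0, 0, 0, 0, 0, 255]]]'

```text
clock: 8.2
tcp_pos: [0.4915, 0.2716, 0.2106]
orientation: [0.42, -0.277, 0.848, 0.168]
wrist_force: [0.2, 0.1, -2.5]
finger_gap: 0.0493
grip_force: 56.4
```

```bash
python3 - <<'E'
from h import *
s,Rc,p=cur();print(s["finger_gap"],p,s["joint_pos"],Rc.as_matrix()[:,2])
h=np.radians(33.5);b=np.array([np.cos(h),np.sin(h),0])
plan(orient(h,np.radians(30),1),np.array([.4528,.3005,.0785])-.008*b)
c=cam("top");d=cam("side")
cv2.imwrite("pics/a2.png",cv2.cvtColor(np.hstack([c["pixels"][100:400,50:400],d["pixels"][100:400,200:550]]),cv2.COLOR_RGB2BGR))
for n,cc in(("top",c),("side",d)):
    for r in spotter.landmark_of("bottle",n): print(n,r["conf"],r["uv"],proj(cc,[.4528,.3005,.066]))
E
```

```text
0.04926574195421339 [0.49152824 0.27164101 0.21059658] [ 0.11683411 -0.21445868 -1.02761558 -0.0943057   0.45709946 -0.30474647] [ 0.619251    0.51705732 -0.59091448]
TCP target [0.4599 0.3052 0.069 ] rot [ 0.0285 -0.0355 -0.001 ] rows 2 each [ 0.0142 -0.0177 -0.0005]
shift(tool) [0.5063 0.1818 0.2558] rows 4 each [0.1266 0.0454 0.0639]
top 0.95 [305.2, 269.1] [198.25617585 226.84653157]
top 0.72 [424.0, 272.1] [198.25617585 226.84653157]
top 0.61 [203.6, 216.9] [198.25617585 226.84653157]
side 0.87 [391.0, 233.6] [336.47664961 288.71729653]
side 0.84 [329.6, 251.2] [336.47664961 288.71729653]
side 0.58 [396.9, 171.6] [336.47664961 288.71729653]
```

View pics/a2.png

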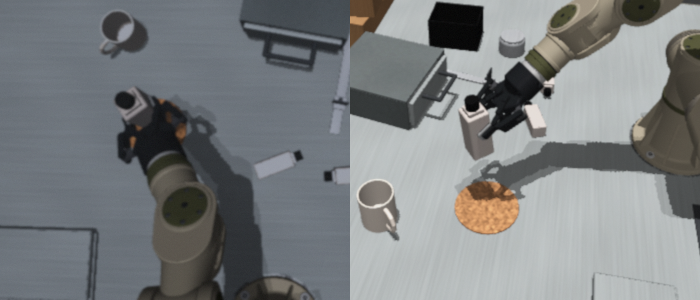

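The arm stopped at its joint-3 limit: the side crop shows the bottle tilted a little above the mat, at about (475,130). A tangential heading moves the wrist outward, so I'll yaw to about 80° instead.

```bash
python3 - <<'E'
from h import *
h=np.radians(80);b=np.array([np.cos(h),np.sin(h),0])
plan(orient(h,np.radians(30),1),np.array([.4528,.3005,.15])-.008*b)
E
```

```text
TCP target [0.4543 0.3088 0.1405] rot [-0.1898 -0.0268 -0.1425] rows 6 each [-0.0316 -0.0045 -0.0237]
shift(tool) [0.1791 0.1815 0.2531] rows 2 each [0.0896 0.0908 0.1265]
```

>>> jog_arm --increments '[[[0, 0, 0, -0.0316, -0.0045, -0.0237, 255], [0, 0, 0, -0.0316, -0.0045, -0.0237, 255], [0, 0, 0, -0.0316, -0.0045, -0.0237, 255], [0, 0, 0, -0.0316, -0.0045, -0.0237, 255], [0, 0, 0, -0.0316, -0.0045, -0.0237, 255], [0, 0, 0, -0.0316, -0.0045, -0.0237, 255], [0.06, 0.06, 0.084, 0, 0, 0, 255], [0.06, 0.06, 0.084, 0, 0, 0, 255], [0.06, 0.06, 0.084, 0, 0, 0, 255], [0, 0, 0, 0, 0, 0, 255], [0, 0, 0, 0, 0, 0, 255]]]'

```text
clock: 9.5
tcp_pos: [0.4553, 0.3096, 0.1402]
orientation: [0.385, -0.548, 0.672, 0.316]
wrist_force: [0.4, -0.1, -1.4]
finger_gap: 0.0499
grip_force: 56.4
```

```bash
python3 - <<'E'
from h import *
s,Rc,p=cur();print(s["finger_gap"],p,s["joint_pos"],Rc.as_matrix()[:,2])
h=np.radians(80);b=np.array([np.cos(h),np.sin(h),0])
plan(orient(h,np.radians(30),1),np.array([.4528,.3005,.095])-.008*b)
E
```

```text
0.04986089386566934 [0.45526972 0.30959027 0.14016117] [-0.06101446  0.19212039 -0.80517657  0.34283996  1.02621913 -1.29874115] [ 0.17037356  0.84653283 -0.50433621]
TCP target [0.4543 0.3088 0.0855] rot [-0.0066 -0.0016 -0.0052] rows 1 each [-0.0066 -0.0016 -0.0052]
shift(tool) [0.1912 0.0034 0.1061] rows 2 each [0.0956 0.0017 0.0531]
```

>>> jog_arm --increments '[[[0, 0, 0, -0.0066, -0.0016, -0.0052, 255], [0.096, 0.002, 0.053, 0, 0, 0, 255], [0.096, 0.002, 0.053, 0, 0, 0, 255], [0, 0, 0, 0, 0, 0, 255], [0, 0, 0, 0, 0, 0, 255]]]'

```text
clock: 10.0
tcp_pos: [0.4557, 0.309, 0.0868]
orientation: [0.384, -0.557, 0.663, 0.321]
wrist_force: [0.1, -0.1, -1.4]
finger_gap: 0.0496
grip_force: 56.5
```

```bash
python3 - <<'E'
from h import *
s,Rc,p=cur();print(s["finger_gap"],p,Rc.as_matrix()[:,2],s["joint_pos"])
C={n:cam(n) for n in("top","side")}
ob=[]
for n in C:
    for r in spotter.cut_out("bottle",n): print(n,r["conf"],r["uv"],r["region"].sum())
    ob.append((C[n],near("bottle",n,proj(C[n],[.4528,.3005,.1]))))
pose=lambda q:(R.from_euler("xyz",[q[2],q[3],np.radians(80)]).as_matrix(),np.array([q[0],q[1],.02]))
for o in(ob,ob[1:]): print(fit(o,BOT,pose,[.4528,.3005,0,0],[.01,.01,.05,.05]))
d=C["side"];c=C["top"]
cv2.imwrite("pics/a3.png",cv2.cvtColor(np.hstack([cv2.resize(x["pixels"][v:v+150,u:u+150],None,fx=2.6,fy=2.6) for x,u,v in((c,130,150),(d,260,190))]),cv2.COLOR_RGB2BGR))
E
```

```text
0.04963340240169261 [0.45565589 0.30901378 0.08677051] [ 0.15132073  0.85330576 -0.49897025] [-0.06651299  0.31750953 -0.83293839  0.23361627  1.03816986 -1.35753314]
top 0.95 [192.0, 224.4] 773
top 0.85 [402.9, 273.7] 806
top 0.59 [335.6, 260.2] 504
side 0.79 [334.6, 281.3] 1291
side 0.63 [382.7, 220.2] 544
side 0.57 [395.5, 182.0] 351
(array([ 0.45355206,  0.30710532,  0.01139085, -0.055575  ]), np.float64(0.3423266626656457))
(array([ 0.4568728 ,  0.29133387, -0.04717143,  0.07539095]), np.float64(0.10434173669467783))
```

View pics/a3.png

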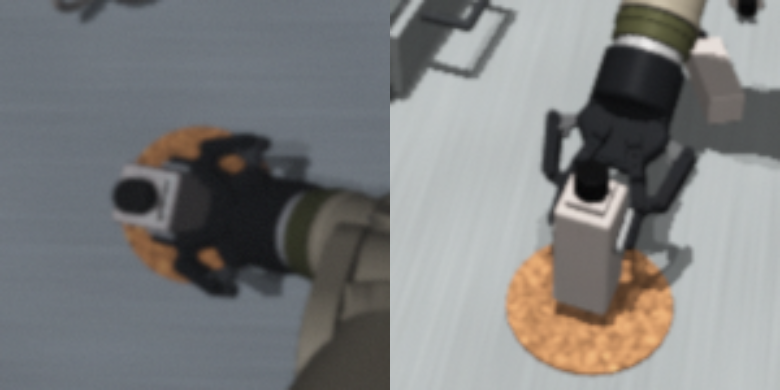

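The bottle hangs upright over the mat, about 15 mm above it. I'll lower it slowly until it touches.

>>> jog_arm --increments '[[[0.0139, 0, 0.008, 0, 0, 0, 255], [0.0139, 0, 0.008, 0, 0, 0, 255], [0.0139, 0, 0.008, 0, 0, 0, 255], [0, 0, 0, 0, 0, 0, 255], [0, 0, 0, 0, 0, 0, 255]]]'

```text
clock: 10.8
tcp_pos: [0.4539, 0.3097, 0.0734]
orientation: [0.383, -0.557, 0.663, 0.322]
wrist_force: [-0.1, 0.7, -1.7]
finger_gap: 0.0496
grip_force: 56.5
```

>>> jog_arm --increments '[[[0.007, 0, 0.004, 0, 0, 0, 255], [0, 0, 0, 0, 0, 0, 255], [0, 0, 0, 0, 0, 0, 255]]]'

```text
clock: 11.1
tcp_pos: [0.4542, 0.3097, 0.0717]
orientation: [0.383, -0.557, 0.663, 0.321]
wrist_force: [-0.3, 0.0, -3.0]
finger_gap: 0.0493
grip_force: 56.5
```

>>> jog_arm --increments '[[[0.007, 0, 0.004, 0, 0, 0, 255], [0, 0, 0, 0, 0, 0, 255], [0, 0, 0, 0, 0, 0, 255]]]'

```text
clock: 11.4
tcp_pos: [0.4545, 0.3097, 0.0699]
orientation: [0.384, -0.557, 0.662, 0.321]
wrist_force: [0.4, -0.6, -1.4]
finger_gap: 0.0492
grip_force: 56.6
```

>>> jog_arm --increments '[[[0.007, 0, 0.004, 0, 0, 0, 255], [0, 0, 0, 0, 0, 0, 255], [0, 0, 0, 0, 0, 0, 255]]]'

```text
clock: 11.7
tcp_pos: [0.455, 0.3102, 0.0698]
orientation: [0.385, -0.557, 0.661, 0.322]
wrist_force: [-2.0, -3.5, 9.6]
finger_gap: 0.0496
grip_force: 57.6
```

>>> jog_arm --increments '[[[0.007, 0, 0.004, 0, 0, 0, 255], [0, 0, 0, 0, 0, 0, 255], [0, 0, 0, 0, 0, 0, 255]]]'

```text
clock: 12.0
tcp_pos: [0.4553, 0.3105, 0.0697]
orientation: [0.387, -0.556, 0.66, 0.323]
wrist_force: [-5.5, -9.5, 22.0]
finger_gap: 0.0497
grip_force: 59.1
```

In contact. I'll ease the grip so the base can seat, then release and retreat backwards.

>>> jog_arm --increments '[[[0, 0, 0, 0, 0, 0, 255], [0, 0, 0, 0, 0, 0, 255], [0, 0, 0, 0, 0, 0, 255]]]' --force 20

```text
clock: 12.3
tcp_pos: [0.4553, 0.3105, 0.0697]
orientation: [0.387, -0.556, 0.66, 0.323]
wrist_force: [-6.0, -10.5, 22.1]
finger_gap: 0.0493
grip_force: 59.1
```

>>> jog_arm --increments '[[[-0.01, 0, -0.006, 0, 0, 0, 255], [0, 0, 0, 0, 0, 0, 160], [0, 0, 0, 0, 0, 0, 100], [0, 0, 0, 0, 0, 0, 60], [0, 0, 0, 0, 0, 0, 0], [0, 0, 0, 0, 0, 0, 0], [0, 0, 0, 0, 0, 0, 0], [0, 0, 0, 0, 0, 0, 0]]]'

```text
clock: 13.1
tcp_pos: [0.4541, 0.3096, 0.0684]
orientation: [0.383, -0.557, 0.663, 0.321]
wrist_force: [-1.0, -0.0, -0.2]
finger_gap: 0.0856
grip_force: 0.0
```

```bash
python3 - <<'E'
from h import *
s,Rc,p=cur();print(s["clock"],s["finger_gap"],p,s["wrist_force"])
C={n:cam(n) for n in("top","side")}
d=C["side"];c=C["top"]
cv2.imwrite("pics/a4.png",cv2.cvtColor(np.hstack([cv2.resize(x["pixels"][v:v+150,u:u+150],None,fx=2.6,fy=2.6) for x,u,v in((c,130,150),(d,260,190))]),cv2.COLOR_RGB2BGR))
for n in C:
  for r in spotter.landmark_of("bottle",n): print(n,r["conf"],r["uv"],atz(C[n],r["uv"],.005))
E
```

```text
13.1 0.08561017712284676 [0.45411162 0.3096391  0.06842646] [-1.01710024 -0.01221086 -0.20387857]
top 0.91 [206.8, 227.0] [0.45435704 0.3000691  0.005     ]
top 0.68 [421.9, 271.1] [ 0.359396   -0.22656743  0.005     ]
top 0.37 [476.3, 145.0] [ 0.66940891 -0.36125068  0.005     ]
side 0.95 [389.8, 232.4] [0.35151688 0.03446386 0.005     ]
side 0.61 [338.0, 303.9] [0.44868619 0.2947053  0.005     ]
side 0.54 [395.8, 170.8] [ 0.35772141 -0.23860595  0.005     ]
```

View pics/a4.png

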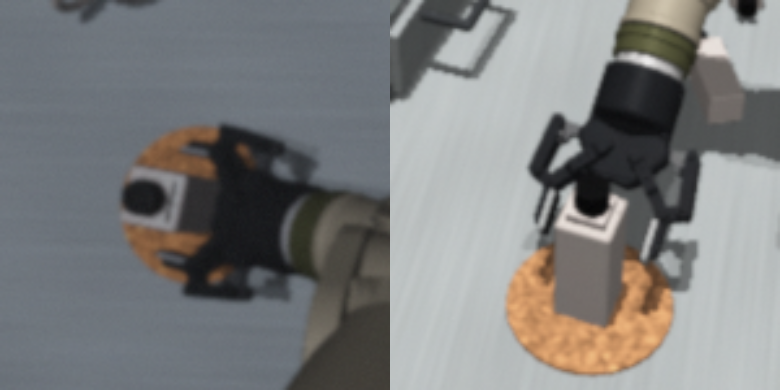

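The bottle stands upright at the mat's centre with the fingers open. I'll retreat along the tool axis.

>>> jog_arm --increments '[[[0, 0, -0.08, 0, 0, 0, 0], [0, 0, -0.08, 0, 0, 0, 0], [0, 0, -0.08, 0, 0, 0, 0], [0, 0, -0.08, 0, 0, 0, 0], [0, 0, -0.1, 0, 0, 0, 0], [0, 0, -0.1, 0, 0, 0, 0]]]'

```text
clock: 13.9
tcp_pos: [0.4344, 0.1981, 0.1342]
orientation: [0.383, -0.558, 0.662, 0.321]
wrist_force: [0.2, -0.2, -0.3]
finger_gap: 0.0853
grip_force: 0.0
```

```bash
python3 - <<'E'
from h import *
s,Rc,p=cur();print(s["clock"],p,s["joint_pos"],Rc.as_matrix().round(2).tolist())
for y in(-.162,np.pi-.162):
  ux=np.array([np.cos(y),np.sin(y),0]);z=np.array([0,0,-1.])
  Rt=R.from_matrix(np.column_stack([np.cross(ux,z),ux,z])); print(y); plan(Rt,[.617,-.023,.25],0)
E
```

```text
13.9 [0.4344238  0.19807185 0.13420238] [-0.35258563  0.30101912 -0.68210811  0.88720362  1.02064863 -1.92068232] [[-0.08, -0.99, 0.15], [-0.49, 0.17, 0.85], [-0.87, -0.0, -0.5]]
-0.162
TCP target [ 0.617 -0.023  0.25 ] rot [0.499  0.0035 0.8637] rows 23 each [0.0217 0.0002 0.0376]
shift(tool) [-0.7549  0.8634 -0.4632] rows 7 each [-0.1078  0.1233 -0.0662]
2.979592653589793
TCP target [ 0.617 -0.023  0.25 ] rot [-0.0023  0.3335 -0.0027] rows 8 each [-0.0003  0.0417 -0.0003]
shift(tool) [ 0.7549 -0.8634 -0.4632] rows 7 each [ 0.1078 -0.1233 -0.0662]
```

>>> jog_arm --increments '[[[-0.055, 0, -0.145, 0, 0, 0, 0], [-0.055, 0, -0.145, 0, 0, 0, 0], [0, 0, 0, 0, 0.0417, 0, 0], [0, 0, 0, 0, 0.0417, 0, 0], [0, 0, 0, 0, 0.0417, 0, 0], [0, 0, 0, 0, 0.0417, 0, 0], [0, 0, 0, 0, 0.0417, 0, 0], [0, 0, 0, 0, 0.0417, 0, 0], [0, 0, 0, 0, 0.0417, 0, 0], [0, 0, 0, 0, 0.0417, 0, 0], [0, 0, 0, 0, 0, 0, 0]]]'

```text
clock: 15.0
tcp_pos: [0.4265, 0.153, 0.1939]
orientation: [0.0, -0.646, 0.764, -0.001]
wrist_force: [0.5, 0.7, 0.2]
finger_gap: 0.0855
grip_force: 0.0
```

```bash
cat >> h.py <<'E'
def down(y):
    ux=np.array([np.cos(y),np.sin(y),0]);z=np.array([0,0,-1.]); return R.from_matrix(np.column_stack([np.cross(ux,z),ux,z]))
E
python3 - <<'E'
from h import *
s,Rc,p=cur();print(s["clock"],p,s["joint_pos"])
plan(down(np.pi-.162),[.617,-.023,.2],0)
C={n:cam(n) for n in("top","side")}
for n in C:
  for t,z in(("drawer_front",.05),("drawer_handle",.072),("mark",.045)):
    for r in spotter.landmark_of(t,n)[:2]: print(n,t,round(r["conf"],2),r["uv"],atz(C[n],r["uv"],z).round(4))
save(C["top"],"t5")
cv2.imwrite("pics/a5.png",cv2.cvtColor(np.hstack([cv2.resize(x["pixels"][v:v+150,u:u+150],None,fx=2.6,fy=2.6) for x,u,v in((C["top"],280,100),(C["side"],250,130))]),cv2.COLOR_RGB2BGR))
E
```

```text
15.0 [0.42650003 0.15301669 0.1938662 ] [ 0.16807654  0.0933535  -0.32328703  1.15237535 -0.00162286 -1.23528419]
TCP target [ 0.617 -0.023  0.2  ] rot [-0.0007 -0.0003 -0.0017] rows 1 each [-0.0007 -0.0003 -0.0017]
shift(tool) [ 0.5719 -0.8656 -0.0245] rows 6 each [ 0.0953 -0.1443 -0.0041]
top drawer_front 0.61 [340.2, 138.1] [ 0.6713 -0.0254  0.05  ]
top drawer_handle 0.83 [337.9, 159.3] [ 0.6154 -0.0207  0.072 ]
top mark 0.73 [393.7, 200.9] [ 0.5234 -0.1534  0.045 ]
side drawer_front 0.7 [282.3, 186.0] [ 0.6667 -0.0463  0.05  ]
side drawer_front 0.44 [340.3, 171.8] [ 0.5164 -0.1429  0.05  ]
side drawer_handle 0.64 [293.6, 185.4] [ 0.6292 -0.0292  0.072 ]
side mark 0.45 [340.3, 170.5] [ 0.5184 -0.1554  0.045 ]
```

View pics/a5.png

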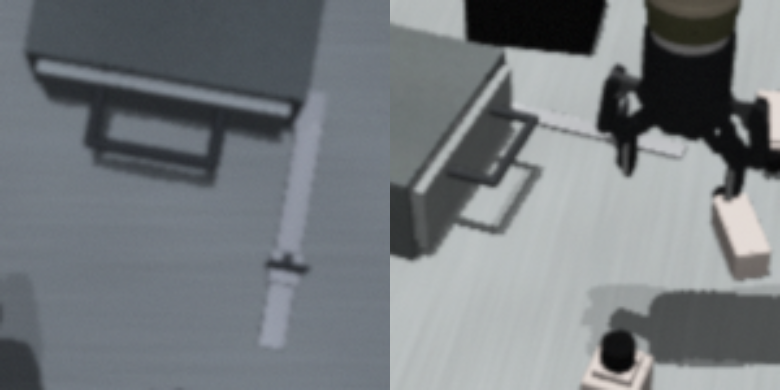

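The crop shows the handle bar from (88,140) to (213,165), i.e. about (0.617,-0.022), and the plate at (288,264), i.e. roughly 0.125 m in front of the face. I'll move above the handle and pre-close the gripper.

>>> jog_arm --increments '[[[0.0953, -0.1443, -0.004, 0, 0, 0, 135], [0.0953, -0.1443, -0.004, 0, 0, 0, 135], [0.0953, -0.1443, -0.004, 0, 0, 0, 135], [0.0953, -0.1443, -0.004, 0, 0, 0, 135], [0.0953, -0.1443, -0.004, 0, 0, 0, 135], [0.0953, -0.1443, -0.004, 0, 0, 0, 135], [0, 0, 0, 0, 0, 0, 135], [0, 0, 0, 0, 0, 0, 135], [0, 0, 0, 0, 0, 0, 135]]]'

```text
clock: 16.3
tcp_pos: [0.6137, -0.0275, 0.1998]
orientation: [0.0, -0.643, 0.766, -0.0]
wrist_force: [-0.6, 0.7, -1.1]
finger_gap: 0.0402
grip_force: 0.0
```

```bash
python3 - <<'E'
from h import *
s,Rc,p=cur();print(s["clock"],s["finger_gap"],p,s["joint_pos"])
plan(down(np.pi-.162),[.617,-.022,.052],0)
c=cam("top")
for uv in((313.8,153.8),(361.9,163.5)): print(atz(c,uv,.076))
for uv in((383,200.8),(398.5,203)): print(atz(c,uv,.048))
E
```

```text
16.3 0.0401678941397877 [ 0.61374759 -0.02754931  0.19975213] [-1.75474063e-01  3.99790026e-01  9.37483724e-02  1.26453781e+00
  6.22569570e-05 -1.57291011e+00]
TCP target [ 0.617 -0.022  0.052] rot [-0.0001  0.     -0.0036] rows 1 each [-0.0001  0.     -0.0036]
shift(tool) [-0.024  -0.0093  0.591 ] rows 4 each [-0.006  -0.0023  0.1478]
[0.6267847  0.03530816 0.076     ]
[ 0.60557093 -0.07613816  0.076     ]
[ 0.52287118 -0.12807219  0.048     ]
[ 0.51833904 -0.16419786  0.048     ]
```

>>> jog_arm --increments '[[[-0.024, -0.009, 0.1, 0, 0, 0, 135], [0, 0, 0.15, 0, 0, 0, 135], [0, 0, 0.15, 0, 0, 0, 135], [0, 0, 0.1, 0, 0, 0, 135], [0, 0, 0.091, 0, 0, 0, 135], [0, 0, 0, 0, 0, 0, 135]]]'

```text
clock: 16.95
tcp_pos: [0.6147, -0.0206, 0.0493]
orientation: [-0.002, -0.644, 0.765, 0.002]
wrist_force: [-0.5, -0.6, -0.8]
finger_gap: 0.0402
grip_force: 0.0
```

>>> jog_arm --increments '[[[0, 0, 0, 0, 0, 0, 255], [0, 0, 0, 0, 0, 0, 255], [0, 0, 0, 0, 0, 0, 255], [0, 0, 0, 0, 0, 0, 255], [0, 0, 0, 0, 0, 0, 255], [0, 0, 0, 0, 0, 0, 255]]]' --force 60

```text
clock: 17.55
tcp_pos: [0.6178, -0.0216, 0.0542]
orientation: [0.001, -0.644, 0.765, -0.001]
wrist_force: [-5.6, 1.8, 5.2]
finger_gap: 0.0095
grip_force: 58.5
```

>>> jog_arm --increments '[[[0, 0.03, 0, 0, 0, 0, 255], [0, 0.04, 0, 0, 0, 0, 255], [0, 0.04, 0, 0, 0, 0, 255], [0, 0.04, 0, 0, 0, 0, 255], [0, 0.04, 0, 0, 0, 0, 255], [0, 0.04, 0, 0, 0, 0, 255], [0, 0.04, 0, 0, 0, 0, 255], [0, 0.04, 0, 0, 0, 0, 255], [0, 0.04, 0, 0, 0, 0, 255], [0, 0.04, 0, 0, 0, 0, 255], [0, 0.04, 0, 0, 0, 0, 255], [0, 0.04, 0, 0, 0, 0, 255], [0, 0.03, 0, 0, 0, 0, 255], [0, 0, 0, 0, 0, 0, 255], [0, 0, 0, 0, 0, 0, 255], [0, 0, 0, 0, 0, 0, 255]]]'

```text
clock: 19.15
tcp_pos: [0.5003, -0.0015, 0.0543]
orientation: [0.004, -0.643, 0.766, -0.005]
wrist_force: [9.2, 0.1, -6.0]
finger_gap: 0.0102
grip_force: 59.2
```

```bash
python3 - <<'E'
from h import *
s,Rc,p=cur();print(s["clock"],s["finger_gap"],s["grip_force"],p,s["wrist_force"])
C={n:cam(n) for n in("top","side")}
for n in C:
  for t,z in(("drawer_front",.05),("drawer_handle",.072),("mark",.045),("bottle",.005)):
    for r in spotter.landmark_of(t,n)[:2]: print(n,t,round(r["conf"],2),r["uv"],atz(C[n],r["uv"],z).round(4))
cv2.imwrite("pics/a6.png",cv2.cvtColor(np.hstack([cv2.resize(C["top"]["pixels"][120:240,270:430],None,fx=2.5,fy=2.5),cv2.resize(C["side"]["pixels"][120:240,240:400],None,fx=2.5,fy=2.5)]),cv2.COLOR_RGB2BGR))
E
```

```text
19.15 0.010152324393254584 59.24329161643982 [ 0.50029323 -0.00148557  0.05426035] [ 9.20846095  0.12905456 -5.97590429]
top mark 0.69 [390.5, 203.8] [ 0.5164 -0.146   0.045 ]
top bottle 0.69 [205.1, 229.0] [0.4493 0.3041 0.005 ]
top bottle 0.66 [423.2, 273.2] [ 0.3545 -0.2296  0.005 ]
side drawer_front 0.78 [320.4, 195.5] [ 0.5532 -0.0268  0.05  ]
side drawer_handle 0.8 [334.9, 196.3] [ 0.5094 -0.006   0.072 ]
side drawer_handle 0.58 [360.4, 149.0] [ 0.471  -0.2374  0.072 ]
side mark 0.71 [323.8, 200.4] [ 0.5412 -0.014   0.045 ]
side bottle 0.97 [337.9, 306.4] [0.4477 0.3018 0.005 ]
side bottle 0.64 [398.6, 170.8] [ 0.3493 -0.2403  0.005 ]
```

View pics/a6.png

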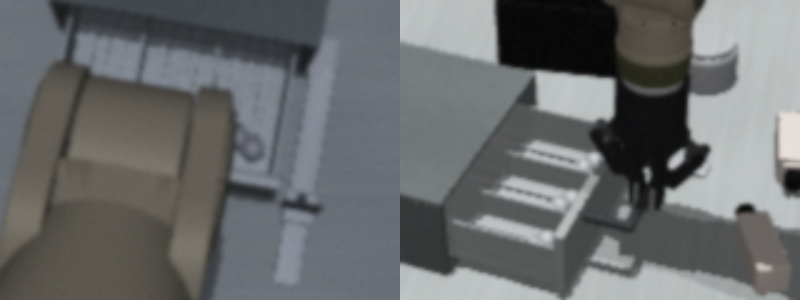

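```bash
python3 - <<'E'
from h import *
c=cam("top")
g=cv2.resize(c["pixels"][170:220,355:415],None,fx=12,fy=12,interpolation=cv2.INTER_CUBIC)
g=cv2.convertScaleAbs(g,alpha=1.4,beta=10)
for i in range(0,60,10): cv2.putText(g,str(355+i),(i*12,12),0,.4,(255,0,0)); g[:8,i*12]=255
for i in range(0,50,10): cv2.putText(g,str(170+i),(0,i*12+12),0,.4,(255,0,0)); g[i*12,:8]=255
cv2.imwrite("pics/a7.png",cv2.cvtColor(g,cv2.COLOR_RGB2BGR))
E
```

```text
(no output)
```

View pics/a7.png

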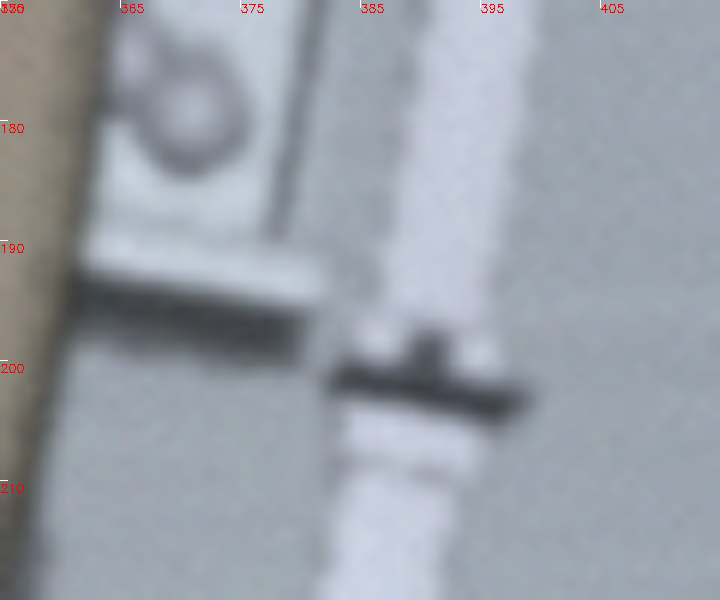

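```bash
python3 - <<'E'
from h import *
c=cam("top"); ux=np.array([np.cos(-.162),np.sin(-.162),0])
for uv,z in(((362.1,192.3),.09),((382.1,195.2),.09),((383,200.9),.048),((391,201.9),.048),((399,202.9),.048)): print(atz(c,uv,z).round(4),round(atz(c,uv,z)@ux,4))
s,_,p=cur();print(p@ux+.05, p)
E
```

```text
[ 0.5372 -0.0765  0.09  ] 0.5425
[ 0.5314 -0.1213  0.09  ] 0.544
[ 0.5226 -0.1281  0.048 ] 0.5364
[ 0.5206 -0.1467  0.048 ] 0.5375
[ 0.5186 -0.1654  0.048 ] 0.5385
0.5441216625896722 [ 0.500429   -0.00151866  0.05425629]
```

The front's top edge runs from (362,192) to (382,195) and the plate's top is near (391,202), so the face is about 6 mm short of the plate. I'll pull that much further.

>>> jog_arm --increments '[[[0, 0.012, 0, 0, 0, 0, 255], [0, 0.012, 0, 0, 0, 0, 255], [0, 0, 0, 0, 0, 0, 255], [0, 0, 0, 0, 0, 0, 255], [0, 0, 0, 0, 0, 0, 255], [0, 0, 0, 0, 0, 0, 255], [0, 0, 0, 0, 0, 0, 255], [0, 0, 0, 0, 0, 0, 255]]]'

```text
clock: 20.55
tcp_pos: [0.4947, -0.0005, 0.0542]
orientation: [0.004, -0.643, 0.766, -0.005]
wrist_force: [8.9, -1.4, -5.0]
finger_gap: 0.0099
grip_force: 59.2
```

```bash
python3 - <<'E'
from h import *
c=cam("top"); ux=np.array([np.cos(-.162),np.sin(-.162),0]); s,_,p=cur();print(p@ux+.05,s["finger_gap"],s["grip_force"],s["wrist_force"])
g0=c["pixels"].astype(float).mean(2)
for u in(366,372,378): print(u,g0[186:204,u].round().astype(int))
for u in(385,391,396): print(u,g0[194:212,u].round().astype(int))
for r in spotter.landmark_of("bottle","top")[:2]: print(r["conf"],atz(c,r["uv"],.005))
E
```

```text
0.5382964643314627 0.00984945195823287 59.20214116573334 [ 9.72189214 -0.0893568  -5.76404119]
366 [131 138 139 135 122 126 134 138 132 104  66  46  43  51  60  78  98 110]
372 [ 98 126 138 140 134 126 125 131 139 135 108  72  46  44  47  60  77  97]
378 [ 89  91  96  97  97  97 104 118 131 138 136 115  79  54  53  61  70  84]
385 [109 116 124 130 125 105  73  48  54  94 127 141 140 130 119 130 139 141]
391 [138 136 123  99  76  68  61  53  46  51  88 123 140 139 129 117 123 131]
396 [112 114 114 116 120 124 120  99  66  47  53  79  99 109 111 111 111 112]
0.82 [ 0.35349859 -0.22701244  0.005     ]
0.78 [0.45974862 0.30185047 0.005     ]
```

```bash
python3 -c "
from h import *
print(ticket.hand_in())"
```

```text
the job is handed in; nothing more can be done
None
```

The job is handed in: the bottle stands upright and released at the middle of the cork mat, and the gripper is holding the drawer open with its front face level with the index plate to within about 1–2 mm by my measurement; the can, mug and caddy were not touched, and the hand-in returned no verdict.

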